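Clear the specimen rack and snap the pipe specimens into its clips

TASK

Pens have been left lying on the specimen rack: first move every pen from the rack into the grey tray, lying flat. Then load the rack: press each black full-length pipe specimen that lies on the bench down into a station of its own (any free one), until it snaps past the jaws and rests fully home on its rail, roughly centred end to end; once it has snapped in, stop pushing, do not force it, and leave the weighing boat and the beaker alone.

Things in the scene. Friction and masses are not known exactly. Their poses are not given: they have to be found in the camera images.
- rack: low rack fixed to the bench: aluminium plate 170 x 250 mm, its top 12 mm above the bench; origin centre of its underside, x along the three parallel stations, y across them, z up. Each station is a rail (22 mm wide, 150 mm long, top 28 mm above the bench) with two pairs of sprung jaws at 58 mm either way from its mid-length; between the pairs 100 mm of rail are free for the hand.
- station_1 (a point): station at the rack's -y side: where the middle (on the axis) of a seated pipe lies, 49.5 mm above the bench (1 mm more for the thickest pipe, 1 mm less for the thinnest); axes as the rack's, x along the pipe. Jaws (here and at the others): 16 mm long, one each side of the rail, topped by smooth round beads 10 mm across, centres 65.5 mm above the bench, 27 mm apart inside.
- station_2 (a point): the same for the middle station, 82 mm from the first. A pipe laid on the beads has its axis about 84 mm above the bench and stays there by itself; pushed straight down it spreads the jaws against a peak of roughly 5 to 12 N, which is past once its axis is some 60 mm above the bench, then goes easily to the rail, where the beads hold it down.
- station_3 (a point): the same for the station at the rack's +y side, 82 mm from the middle one
- pipe_1: loose black plastic pipe specimen, 45 mm across and 209 mm long, about 0.1 kg, lying on the bench at the start; its own y axis runs along the pipe; may be absent. It can roll, so use its middle point for the position. Grip it with some 30 to 60 N: squeezed much harder it creeps out of the grip
- pipe_1_mid (a point): middle of pipe_1, on its axis, 22.5 mm above whatever it lies on; axes as the pipe's
- pipe_2: loose black plastic pipe specimen, 41 mm across and 206 mm long, about 0.1 kg, lying on the bench at the start; its own y axis runs along the pipe; may be absent. It can roll, so use its middle point for the position. Grip it with some 30 to 60 N: squeezed much harder it creeps out of the grip
- pipe_2_mid (a point): middle of pipe_2, on its axis, 20.5 mm above whatever it lies on; axes as the pipe's
- pipe_3: loose black plastic pipe specimen, 43 mm across and 191 mm long, about 0.1 kg, lying on the bench at the start; its own y axis runs along the pipe; may be absent. It can roll, so use its middle point for the position. Grip it with some 30 to 60 N: squeezed much harder it creeps out of the grip
- pipe_3_mid (a point): middle of pipe_3, on its axis, 21.5 mm above whatever it lies on; axes as the pipe's
- pen_1: loose marker pen, 16 mm wide and 18 mm high, 138 mm long, 14 g, lying along one of the rack's rails between the jaws at the start; origin centre of its underside, its own y axis along the pen; it does not roll; may be absent
- pen_2: loose slim pen, 10 mm wide and 12 mm high, 138 mm long, 14 g, lying along one of the rack's rails between the jaws at the start; origin centre of its underside, its own y axis along the pen; it does not roll; may be absent
- pen_3: loose slim pen, 10 mm wide and 12 mm high, 138 mm long, 14 g, lying along one of the rack's rails between the jaws at the start; origin centre of its underside, its own y axis along the pen; it does not roll; may be absent
- pen_tray: open grey tray fixed to the bench, 180 (x) x 140 (y) mm outside, 28 mm high, walls and floor 4 mm thick; origin centre of its underside, x along its length, z up
- weighing_boat: bystander: small white weighing boat 91 x 25 mm, 10 mm high, origin centre of its underside; leave it alone
- beaker: bystander: small glass beaker, 50 mm across and 54 mm high, origin centre of its underside; leave it alone

How it is judged:
By the outcome, as a careful person would: the job done as asked, in the order asked, and still so for the second after the job is handed in, with the robot touching nothing.
Of pipe_1, pipe_2, pipe_3 only 2 to 3 are there at a start; the rules pass over those that are not, and their reading is None.
Of pen_1, pen_2, pen_3 only 2 to 3 are there at a start; the rules pass over those that are not, and their reading is None.
At some moment in a run one of pipe_3 may be knocked a few centimetres aside while the robot is not near it.
Once in a run the grip may slacken for a moment while it holds something.
It also fails if it takes over 210 s, if anything falls off the work surface, if the arm or the gripper's body presses on something with over 40 N, if the wrist force passes 120 N, or if a joint passes its speed limit or range.

ROBOT

A 7-joint arm with a two-finger parallel gripper is mounted at the origin on a cart in front of the work surface, level with it; the furniture and walls round the work are solid. World frame = base frame: x ahead of the robot, y to its left, z up, the work surface at z = 0. Lengths are in m, angles in rad, forces in N, time in s.
With the tool pointing down it reaches from about 0.425 to 0.925 m from the base axis. Payload 6.8 kg.
Tool frame: the origin (TCP) lies on the front face of the gripper's body, between the roots of the fingers; the fingertips stand 73 mm ahead of it and the grasp point (between the pads) lies 54 mm ahead of it (env.nose_length is the distance from the TCP to the fingertips, in m); z points along the fingers, y is the line along which they close (so a half turn about z gives the same grasp; the last joint's range is limited). The gripper opens to 85 mm and grips with 20 to 120 N. Pads are 22 mm wide; open, the fingers measure 114 mm over their backs; the gripper's body (76 mm by 85 mm) begins 54 mm behind the grasp point. The pads swing forward as they close: fully open they stand 13 mm farther back than shut.
Start: joints at [0.994, 0.477, 0.022, 1.555, -0.011, 1.109, -0.083], TCP at [0.305, -0.602, 0.304] pointing down, gripper open.
Joint ranges: [-2.96, 2.96], [-0.34, 2.1], [-1.41, 1.46], [0.24, 2.44], [-1.37, 4.51], [0.17, 1.92], [-2.96, 2.96]. Speed limits (rad/s): [2.39, 2.39, 3.14, 3.14, 3.14, 3.14, 3.14].

INTERFACE

Orientations are given as a unit quaternion [w, x, y, z].
In Python, from cell import env, kin, camera, calibration, job gives the robot as it stands. The module is installed in compiled form; this text tells all that it offers. Calls block until the motion is done:
- env.reach(position, orientation): joint-space move of the TCP to a pose.
- env.movel(position, velocity=0.15, rot=None, stop_force=None): straight line of the TCP; rot=None keeps the orientation; velocity is the mean speed in m/s. With stop_force (N) it stops when the force on the tool has changed by that much, and returns True; else False.
- env.goto_joints(angles): joint-space move.
- env.grip(opening, f_grip=None): finger opening in m; f_grip is the grip in N (None keeps the last); returns when the fingers have stopped.
- env.dwell(seconds).
- kin.inverse_kinematics(position, orientation): joint angles nearest the present ones, or None.
- env.get_state(): the state.
- camera(name): name is "side" or "top" or "wrist"; returns (picture, depth): 400x640x3 uint8, blue, green, red; 400x640 float32, m along the optical axis (not along the pixel's ray), 0 where there is no reading.
- calibration(name): a dict with "fx", "fy", "cx", "cy" (pixels), "rvec" (rotation vector, rad) and "tvec" (3), from world to camera coordinates, as OpenCV has them. Camera axes: x right, y down, z forward; pixel columns grow to the right and rows downward; lengths in m; the calibration is good to about 2 mm. A picture is of the moment at which its call begins: read the wrist's pose just before it. calibration takes no time and is no camera call; for the wrist camera it gives the pose at the moment of the call.
A pose or a line that the arm cannot do raises env.PlanningError and nothing moves.
- job.job_done(): hands the job in; it is judged then, once.
The state is a dict: "time": time; "qpos": joint angles; "joint_velocities": joint speeds; "joint_torque": joint torques, N m; "tcp_pos": TCP position; "orientation": TCP orientation; "force": force on the tool from outside, world axes, zero at the start; "torque": the same for the moment, N m; "opening": finger opening in m; "gripper_force": force on a finger pad.
Only numpy, scipy, OpenCV 4.12 (cv2) and the standard library are available. Lean on these libraries where they do the work, as an engineer would, in place of code of your own. Each camera call takes 0.05 s, during which the arm holds its last target. There are 200 camera calls.

## Working session

There is one attempt and no reset: what is moved stays moved. The work goes in short steps, each a Python script; the robot and the scene stay as the last script left them, time stands still between calls to the robot, and variables do not carry over. Pictures are saved under pics/ and viewed, at most 17 in all, crops included, and the job is handed in when it is done.

```bash
ls; mkdir -p pics; python3 - <<'E'
from cell import env,kin,camera,calibration,job
import cv2,numpy as np
for n in("top","side"):
    p,d=camera(n); cv2.imwrite(f"pics/{n}0.png",p); np.save(f"pics/{n}0.npy",d)
    c=calibration(n); R=cv2.Rodrigues(np.array(c["rvec"],float))[0]
    print(n,c["fx"],c["cx"],c["cy"],"pos",-R.T@np.ravel(c["tvec"]),"fwd",R[2])
s=env.get_state();print(s["time"],s["orientation"],s["force"],s["opening"])
c=calibration("wrist");R=cv2.Rodrigues(np.array(c["rvec"],float))[0];print("wrist",c["fx"],-R.T@np.ravel(c["tvec"]),R)
E
```

```text
pics
top 484.02518002837144 314.6573975726082 192.09130936440974 pos [0.35458061 0.00436955 1.48577181] fwd [ 0.17848197  0.00165193 -0.9839418 ]
side 396.84651505199673 326.38977543096564 205.5386662369314 pos [0.2834812  1.07104291 0.80018211] fwd [ 0.2506037  -0.79253503 -0.55595504]
0.1 [-7.69946855e-04  9.72651908e-01  2.32266236e-01 -2.61398988e-04] [ 0.35949205 -0.67913417 -0.76400381] 0.08526819223234003
wrist 349.26294828638703 [ 0.36533745 -0.57076115  0.37360279] [[ 0.45182381 -0.89210349 -0.00256992]
 [-0.8579687  -0.43532123  0.27273639]
 [-0.24442783 -0.12102388 -0.96208537]]
```

View pics/top0.png

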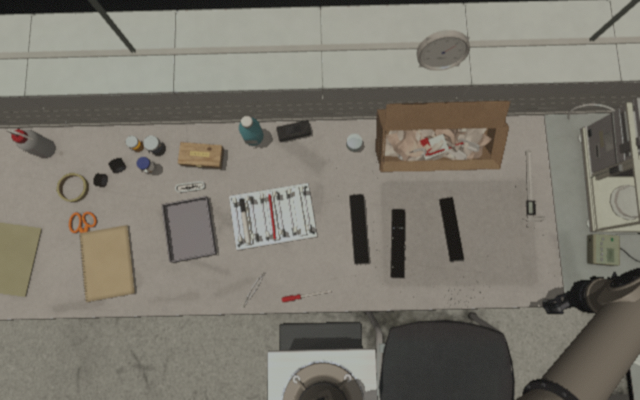

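View pics/side0.png

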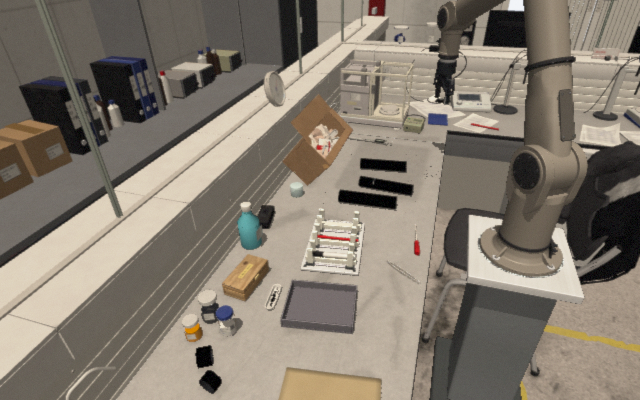

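```bash
python3 - <<'E'
import cv2
p=cv2.imread("pics/top0.png"); cv2.imwrite("pics/c1.png",cv2.resize(p[165:285,150:350],None,fx=4,fy=4,interpolation=cv2.INTER_CUBIC))
a=cv2.resize(p[185:285,340:470],None,fx=4,fy=4,interpolation=cv2.INTER_CUBIC);a=cv2.convertScaleAbs(a,alpha=2);cv2.imwrite("pics/c2.png",a)
E
```

```text
(no output)
```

View pics/c1.png

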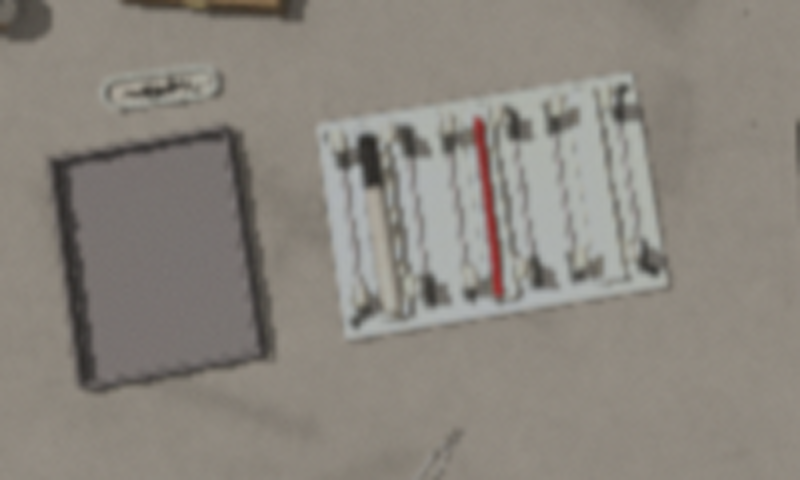

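View pics/c2.png

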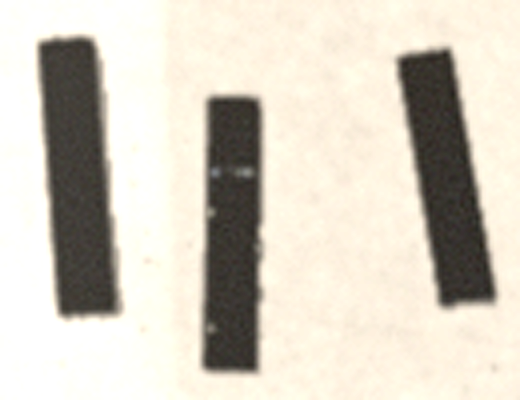

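```bash
cat > h.py <<'E'
from cell import env,kin,camera,calibration,job
import cv2,numpy as np
D=np.degrees
def q(yaw): return [0,np.cos(yaw/2),np.sin(yaw/2),0]   # tool down, tool x at yaw
def KRt(n):
    c=calibration(n); R=cv2.Rodrigues(np.array(c["rvec"],float))[0]
    return np.array([[c["fx"],0,c["cx"]],[0,c["fy"],c["cy"]],[0,0,1]]),R,np.ravel(c["tvec"])
def ray(cal,px,z):   # pixels (N,2) onto plane z
    K,R,t=cal; px=np.atleast_2d(np.array(px,float)); o=-R.T@t
    d=np.c_[(px-K[:2,2])/[K[0,0],K[1,1]],np.ones(len(px))]@R
    return o+d*((z-o[2])/d[:,2])[:,None]
def cloud(cal,d):    # HxWx3 world points
    K,R,t=cal; v,u=np.mgrid[:d.shape[0],:d.shape[1]]
    c=np.dstack([(u-K[0,2])/K[0,0]*d,(v-K[1,2])/K[1,1]*d,d])
    return (c-t)@R
def tri(c1,p1,c2,p2):
    P=[K@np.c_[R,t] for K,R,t in(c1,c2)]
    X=cv2.triangulatePoints(P[0],P[1],np.array(p1,float).reshape(2,1),np.array(p2,float).reshape(2,1)); return (X[:3]/X[3]).ravel()
def shot(n,name):
    cal=KRt(n); p,d=camera(n); cv2.imwrite(f"pics/{name}.png",p); np.save(f"pics/{name}.npy",d)
    np.savez(f"pics/{name}.cal.npz",*cal); return cal,p,d
def rects(mask,amin):
    cs=cv2.findContours(mask.astype(np.uint8),cv2.RETR_EXTERNAL,cv2.CHAIN_APPROX_NONE)[0]
    return [cv2.minAreaRect(c) for c in cs if cv2.contourArea(c)>amin]
def axis(r):         # mid-points of the two short sides of a minAreaRect
    b=cv2.boxPoints(r); e=[np.linalg.norm(b[i]-b[(i+1)%4]) for i in range(4)]
    i=int(np.argmin(e[:2])); return (b[i]+b[i+1])/2,(b[(i+2)%4]+b[(i+3)%4])/2
E
python3 - <<'E'
from h import *
p=cv2.imread("pics/top0.png");d=np.load("pics/top0.npy");cal=KRt("top");W=cloud(cal,d)
g=p.max(2); m=np.zeros(g.shape,bool); m[185:290,340:480]=g[185:290,340:480]<45
for r in rects(cv2.morphologyEx(m.astype(np.uint8),cv2.MORPH_CLOSE,np.ones((5,5))),200):
    a,b=axis(r); A,B=ray(cal,[a,b],.022); u,v=map(int,r[0])
    print("pipe px",np.round(r[0]),"mid",(A+B)/2,"len",np.linalg.norm(A-B),"yaw",D(np.arctan2(*(A-B)[[1,0]])),"topz",np.median(W[v-3:v+4,u-3:u+4,2]),"wid",min(r[1])/max(r[1])*np.linalg.norm(A-B))
R=rects(p[180:255,225:325].min(2)>150,0)
m=cv2.morphologyEx((p[180:255,225:325].min(2)>125).astype(np.uint8),cv2.MORPH_CLOSE,np.ones((9,9)))
for r in rects(m,800):
    b=cv2.boxPoints(r)+[225,180]; X=ray(cal,b,.012); print("rack",X.mean(0),np.linalg.norm(np.diff(X,axis=0),axis=1),D(np.arctan2(*(X[1]-X[0])[[1,0]])))
b=np.array([[163.5,205],[208,197],[217,254],[171.5,262]]); X=ray(cal,b,.028);print("tray",X.mean(0),np.linalg.norm(np.diff(X,axis=0),axis=1),D(np.arctan2(*(X[1]-X[2])[[1,0]])),W[230,190])
print("boat",ray(cal,[190,187],.01),"beaker",ray(cal,[354,143],.05))
for z,u,v in((.04,272,217),(.04,245,220)): print("pen",ray(cal,[u,v],z))
E
```

```text
pipe px [398. 243.] mid [ 0.45942325 -0.23999405  0.022     ] len 0.19915103017591015 yaw -4.172045669086504 topz 0.03947562414035971 wid 0.03707690969097636
pipe px [451. 229.] mid [ 0.49728018 -0.40339912  0.022     ] len 0.1884118984248749 yaw 5.83753968454457 topz 0.04033426551625274 wid 0.03872911909164033
pipe px [359. 229.] mid [ 0.50513324 -0.12454591  0.022     ] len 0.20488950048827959 yaw 2.503170400531553 topz 0.043802250053881345 wid 0.039818624554796324
rack [0.54882018 0.13185359 0.012     ] [0.3080618  0.22846261 0.29970797] -91.38685427962037
tray [0.51410199 0.38629533 0.028     ] [0.13724028 0.17648542 0.13731807] 9.726660826926542 [0.51423616 0.39246105 0.00403792]
boat [[0.64768548 0.39398256 0.01      ]] beaker [[ 0.76522896 -0.11747793  0.05      ]]
pen [[0.54376587 0.13687907 0.04      ]]
pen [[0.53661062 0.21815104 0.04      ]]
```

```bash
python3 - <<'E'
from h import *
env.reach([.50,-.10,.33],q(.16))
shot("wrist","wp")
env.reach([.53,.17,.30],q(.17)); shot("wrist","w1")
env.movel([.54,.09,.30]); shot("wrist","w2")
print(env.get_state()["time"])
E
```

```text
3.9417
```

View pics/w1.png

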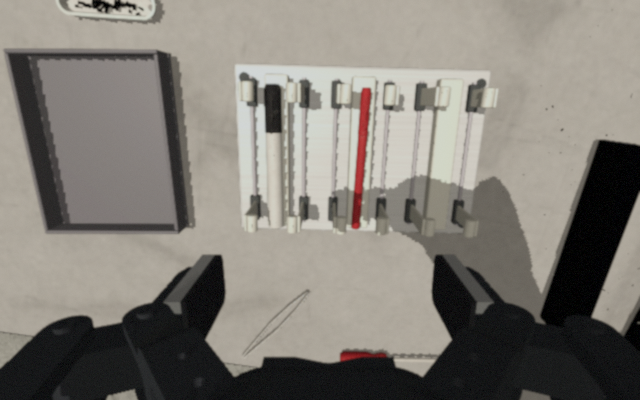

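View pics/wp.png

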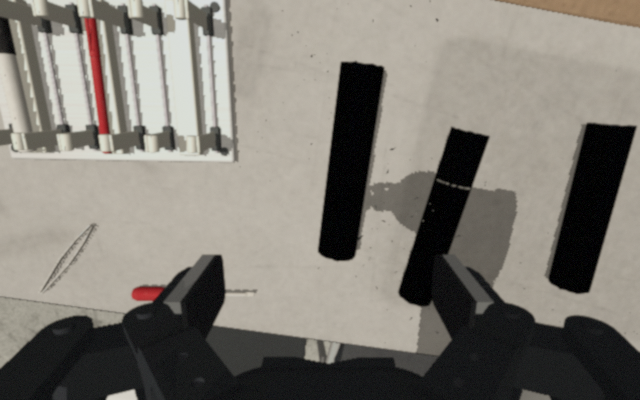

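```bash
python3 - <<'E'
from h import *
L={}
for n in("w1","w2"):
    z=np.load(f"pics/{n}.cal.npz"); L[n]=(z["arr_0"],z["arr_1"],z["arr_2"]),cv2.imread(f"pics/{n}.png"),np.load(f"pics/{n}.npy")
beads=[]
for n,(cal,p,d) in L.items():
    W=cloud(cal,d); hi=(W[...,2]>.061)&(W[...,2]<.078)&(d>0); 
    k,lab,st,ce=cv2.connectedComponentsWithStats(hi.astype(np.uint8))
    P=[np.r_[W[lab==i].mean(0),st[i,4]] for i in range(1,k) if st[i,4]>25]
    P=[x for x in P if np.hypot(x[0]-.545,x[1]-.137)<.17]; print(n,len(P)); print(np.round(sorted(map(tuple,P),key=lambda a:a[1]),4)); beads+=P
    # pens: red, and marker (cap)
    b,g,r=[p[...,i].astype(int) for i in range(3)]
    m=(r-g>50)&(r-b>50); m[330:]=0
    for rr in rects(m,100): print(n,"red",rr,axis(rr)); 
    m=(p.max(2)<60); m[:, :150]=0;m[180:]=0; m[:,520:]=0
    for rr in rects(m,150): print(n,"cap",rr)
    if n=="w1": print("plate",np.round(ray(cal,[[236,66],[490,71],[478,233],[240,236]],.012),4),W[100,310],W[150,445])
    for px in ((361,158),(272,155),(272,110),(276,210)): 
        if n=="w1": print(px,W[px[1],px[0]])
    if n=="w1": print("tray rim",np.round(ray(cal,[[8,51],[158,51],[188,232],[47,233]],.028),4))
E
```

```text
w1 12
[[5.082e-01 3.170e-02 6.890e-02 2.490e+02]
 [6.218e-01 4.800e-02 6.910e-02 3.110e+02]
 [5.026e-01 7.090e-02 6.860e-02 2.630e+02]
 [6.164e-01 8.730e-02 6.870e-02 3.290e+02]
 [4.969e-01 1.120e-01 6.900e-02 2.410e+02]
 [6.103e-01 1.284e-01 6.930e-02 2.990e+02]
 [4.911e-01 1.509e-01 6.910e-02 2.480e+02]
 [6.047e-01 1.673e-01 6.930e-02 2.940e+02]
 [4.853e-01 1.926e-01 6.910e-02 2.490e+02]
 [5.990e-01 2.087e-01 6.900e-02 3.140e+02]
 [4.797e-01 2.314e-01 6.910e-02 2.460e+02]
 [5.934e-01 2.475e-01 6.940e-02 3.000e+02]]
w1 red ((360.1275634765625, 157.96897888183594), (9.550230026245117, 140.76210021972656), 4.763641834259033) (array([365.97238,  87.83105], dtype=float32), array([354.28275, 228.1069 ], dtype=float32))
w1 cap ((272.5, 108.0), (46.0, 15.0), 90.0)
w1 cap ((170.4110870361328, 115.45204162597656), (128.92555236816406, 10.876230239868164), 83.34557342529297)
plate [[ 0.6135  0.2721  0.012 ]
 [ 0.65    0.0295  0.012 ]
 [ 0.4862 -0.0063  0.012 ]
 [ 0.4391  0.2509  0.012 ]] [0.59426614 0.19701483 0.01184957] [0.56997813 0.05900047 0.02944494]
(361, 158) [0.54963384 0.1392596  0.
[... 386 characters left out ...]
2]
 [6.163e-01 8.610e-02 6.920e-02 3.000e+02]
 [4.969e-01 1.111e-01 6.890e-02 2.450e+02]
 [6.105e-01 1.274e-01 6.930e-02 2.980e+02]
 [4.912e-01 1.501e-01 6.910e-02 2.430e+02]
 [6.049e-01 1.665e-01 6.940e-02 2.970e+02]
 [4.853e-01 1.914e-01 6.860e-02 2.790e+02]
 [5.990e-01 2.075e-01 6.870e-02 3.500e+02]
 [4.798e-01 2.306e-01 6.900e-02 2.580e+02]
 [5.935e-01 2.467e-01 6.930e-02 3.190e+02]]
w2 red ((280.12628173828125, 154.4915313720703), (9.251992225646973, 141.05162048339844), 0.5562521815299988) (array([280.81097,  83.96905], dtype=float32), array([279.4416, 225.014 ], dtype=float32))
w2 cap ((185.70001220703125, 101.59999084472656), (55.97230911254883, 20.55480194091797), 71.56505584716797)
```

View pics/w2.png

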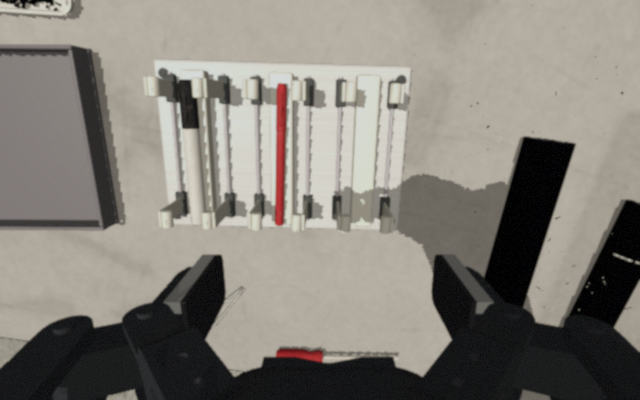

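```bash
cat >> h.py <<'E'
YR=np.radians(8.15); ST={1:np.array([.5623,.0590]),2:np.array([.5508,.1392]),3:np.array([.5394,.2196])}
TRAY=np.array([.515,.388]); YT=np.radians(9.7)
def load(n):
    z=np.load(f"pics/{n}.cal.npz"); return (z["arr_0"],z["arr_1"],z["arr_2"]),cv2.imread(f"pics/{n}.png"),np.load(f"pics/{n}.npy")
def st(*k):
    s=env.get_state(); print("t",round(s["time"],2),"tcp",np.round(s["tcp_pos"],4),"F",np.round(s["force"],1),"open",round(s["opening"],4),"gf",np.round(s["gripper_force"],1),*k); return s
E
python3 - <<'E'
from h import *
c1,p1,_=load("w1");c2,p2,_=load("w2")
for nm,a,b in(("red",[(365.97,87.83),(354.28,228.1)],[(280.81,83.97),(279.44,225.01)]),("marker",[(272.5,85),(277,227)],[(185.5,80),(195,226)])):
    X=np.array([tri(c1,i,c2,j) for i,j in zip(a,b)]); print(nm,np.round(X,4),"len",np.linalg.norm(X[0]-X[1]),"mid",X.mean(0),"yaw",D(np.arctan2(*(X[0]-X[1])[[1,0]])))
    for c,e in((c1,a),(c2,b)): Y=ray(c,e,.037 if nm=="red" else .043); print(" ray mid",Y.mean(0),D(np.arctan2(*(Y[0]-Y[1])[[1,0]])))
E
```

```text
red [[0.6134 0.1472 0.037 ]
 [0.4752 0.1311 0.0294]] len 0.13930031485404037 mid [0.54430151 0.13914888 0.0332012 ] yaw 6.61783935954872
 ray mid [0.54582947 0.13971382 0.037     ] 6.294013867394021
 ray mid [0.54561732 0.13881297 0.037     ] 7.035337090420612
marker [[0.6019 0.2305 0.0428]
 [0.4732 0.2078 0.0584]] len 0.1316681197640654 mid [0.53753074 0.21913169 0.05058893] yaw 10.023236584204584
 ray mid [0.53513777 0.21989473 0.043     ] 9.020558315677373
 ray mid [0.53355268 0.22164853 0.043     ] 7.291417911890751
```

```bash
cat >> h.py <<'E'
def pick_pen(mid,yaw,ztcp,w):
    env.grip(.045,40); env.reach([*mid,.20],q(yaw)); env.movel([*mid,ztcp+.02],.15)
    hit=env.movel([*mid,ztcp],.04,stop_force=8); s=st("down hit",hit)
    env.grip(w-.004,40); st("gripped")
    env.movel([*mid,.20],.12); return st("lifted")
def place_pen(dy,ztcp):
    c=TRAY+dy*np.array([-np.sin(YT),np.cos(YT)])
    env.movel([*c,.20],.25,rot=q(YT)); st("over tray")
    hit=env.movel([*c,ztcp],.08,stop_force=8); st("placed",hit)
    env.grip(.04); env.movel([*c,.20],.15)
E
python3 - <<'E'
from h import *
s=pick_pen([.5452,.1393],np.radians(6.7),.1035,.010)
shot("wrist","w3")
E
```

```text
t 6.25 tcp [0.5451 0.1393 0.1033] F [-0.3 -0.9 -0.2] open 0.0452 gf 0.0 down hit False
t 6.67 tcp [0.5454 0.1394 0.1038] F [-0.4  0.2  2.5] open 0.0083 gf 40.1 gripped
t 7.62 tcp [0.5447 0.1391 0.1993] F [-0.5 -0.4  0. ] open 0.0083 gf 39.8 lifted
```

View pics/w3.png

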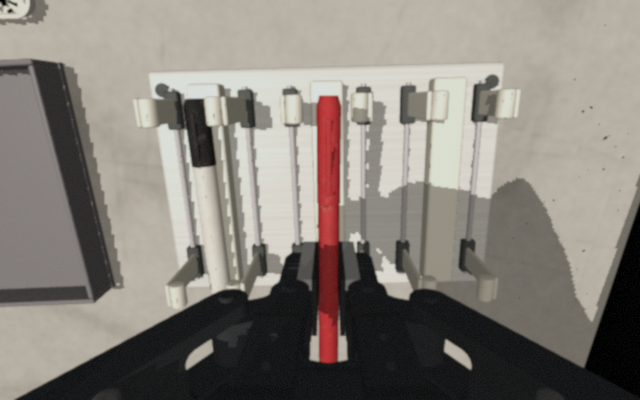

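The red pen is held, running down the picture from (328,100) to (328,360). The marker is still on station 3.

```bash
python3 - <<'E'
from h import *
place_pen(-.025,.0805)
s=pick_pen([.5363,.2203],np.radians(8.8),.106,.016)
if s["opening"]>.008:
    place_pen(.025,.083); st()
shot("wrist","w4")
env.reach([.53,.16,.32],q(YR)); cal,p,d=shot("wrist","w5"); st()
E
```

```text
t 8.72 tcp [0.5198 0.3613 0.1995] F [-0.  -0.   0.7] open 0.008 gf 39.8 over tray
t 10.37 tcp [0.5195 0.3636 0.081 ] F [ 0.4 -0.1 -0. ] open 0.0081 gf 39.8 placed False
t 13.88 tcp [0.5363 0.2203 0.1059] F [-0.2  0.2  0.3] open 0.0449 gf 0.0 down hit False
t 14.24 tcp [0.5366 0.2204 0.1064] F [0.3 0.6 3.1] open 0.0147 gf 39.8 gripped
t 15.18 tcp [0.5358 0.22   0.1992] F [ 0.1 -0.4 -1. ] open 0.0147 gf 39.5 lifted
t 16.1 tcp [0.5115 0.4106 0.1994] F [ 0.4 -1.1 -0.8] open 0.0147 gf 39.5 over tray
t 17.71 tcp [0.5111 0.4129 0.0836] F [ 0.1 -1.   0.5] open 0.0145 gf 39.5 placed False
t 19.01 tcp [0.5104 0.4121 0.1989] F [-0.4 -0.9 -1.1] open 0.0402 gf 0.0
t 20.19 tcp [0.5296 0.1618 0.3192] F [-0.6 -0.2  0.2] open 0.0395 gf 0.0
```

View pics/w5.png

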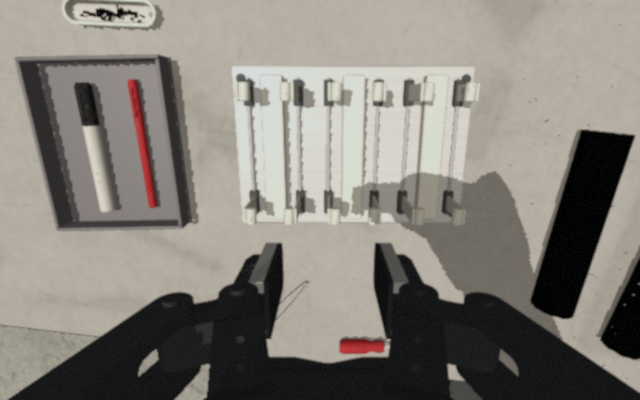

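Both pens lie flat in the tray at (97,147) and (145,143), and the rack is empty. Next, the pipes.

```bash
cat >> h.py <<'E'
def find_pipe(g,n=2,tag="pp",h=.30):
    out=[]
    for k in range(n):
        pos=[g[0]-.03,g[1]+(-.03,.03)[k%2] if n>1 else g[1],h]
        env.reach(pos,q(0.)) if k==0 else env.movel(pos,.2)
        cal,p,d=shot("wrist",f"{tag}{k}"); W=cloud(cal,d)
        m=(d>0)&(p.max(2)<70)&(W[...,2]>.008)&(W[...,2]<.06)&(np.abs(W[...,0]-g[0])<.16)&(np.abs(W[...,1]-g[1])<.065)
        k_,lab,sta,_=cv2.connectedComponentsWithStats(m.astype(np.uint8)); m=lab==1+np.argmax(sta[1:,4])
        top=np.percentile(W[m][:,2],97); P=W[m&(W[...,2]>top-.008)]
        a,b=axis(cv2.minAreaRect(P[:,:2].astype(np.float32))); a,b=(a,b) if a[0]>b[0] else (b,a)
        S=[ray(cal,e,top/2)[0] for e in axis(rects(m,300)[0])]
        r=[*((a+b)/2),D(np.arctan2(a[1]-b[1],a[0]-b[0])),np.linalg.norm(a-b),top]; out.append(r)
        print(tag,"mid,yaw,len,top",np.round(r,4),"silh mid",np.round(np.mean(S,0),4),"len",round(np.linalg.norm(S[0]-S[1]),4))
    o=np.mean(out,0); o[2]=np.radians(o[2]); return o
E
python3 - <<'E'
from h import *
env.grip(.085,45)
for g,t in(((.505,-.1245),"pa"),((.4594,-.24),"pb"),((.4973,-.4034),"pc")): find_pipe(g,2,t)
st()
E
```

```text
pa mid,yaw,len,top [ 0.5029 -0.123   2.2087  0.2065  0.0462] silh mid [ 0.5002 -0.1244  0.0231] len 0.22
pa mid,yaw,len,top [ 0.5026 -0.1227  2.0385  0.2072  0.0462] silh mid [ 0.4997 -0.1219  0.0231] len 0.2198
pb mid,yaw,len,top [ 0.4593 -0.2582 -3.1126  0.2097  0.0439] silh mid [ 0.4572 -0.2599  0.0219] len 0.2199
pb mid,yaw,len,top [ 0.4592 -0.2577 -3.5407  0.2104  0.0439] silh mid [ 0.4568 -0.2613  0.022 ] len 0.2227Traceback (most recent call last):
  File "<stdin>", line 3, in <module>
  File "h.py", line 51, in find_pipe
    k_,lab,sta,_=cv2.connectedComponentsWithStats(m.astype(np.uint8)); m=lab==1+np.argmax(sta[1:,4])
                                                                                ~~~~~~~~~^^^^^^^^^^^
    return _wrapfunc(a, 'argmax', axis=axis, out=out, **kwds)
    return bound(*args, **kwds)
ValueError: attempt to get argmax of an empty sequence
```

```bash
python3 - <<'E'
from h import *
shot("top","t1"); a=cv2.imread("pics/t1.png")[100:330,200:620]; b=cv2.imread("pics/pc0.png"); b=cv2.resize(b,(420,262)); cv2.imwrite("pics/c3.png",np.vstack([a,b])); st()
E
```

```text
t 24.79 tcp [ 0.4681 -0.4311  0.3002] F [ 0.5 -0.7 -0.1] open 0.0849 gf 0.0
```

View pics/c3.png

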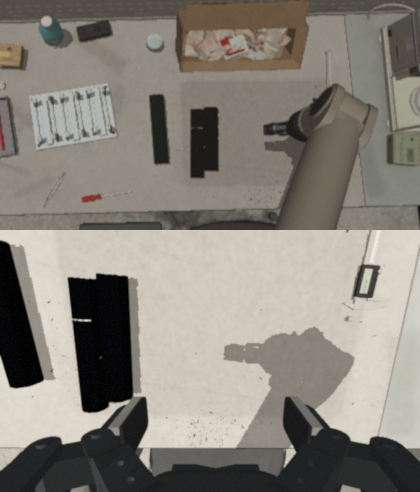

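Pipe 3 has been knocked and now lies against pipe 2: the touching pair is at about (204,140) in the crop. Pipe 1 at (159,128) is still free, so I'll take it first.

```bash
cat >> h.py <<'E'
GO=.052   # TCP above pipe axis when gripped
def pick_pipe(o,dia,wide=.066):
    yaw=o[2]; c=o[:2]; env.grip(wide,45); env.reach([*c,.16],q(yaw)); hit=env.movel([*c,dia/2+GO],.08,stop_force=8); st("down",hit)
    env.grip(dia-.006,45); st("gripped"); env.movel([*c,.20],.12); return st("lifted")
def over(s):
    env.movel([*ST[s],.20],.25,rot=q(YR)); return st("over station",s)
def press(s,dia):
    c=ST[s]; z=.028+dia/2+GO
    env.movel([*c,z+.045],.10); st("above beads")
    hit=env.movel([*c,z+.010],.03,stop_force=20); st("past jaws",hit)
    if not hit: hit=env.movel([*c,z],.015,stop_force=6); st("home",hit)
    return hit
def leave(s):
    env.grip(.066); env.movel([*ST[s],.22],.15); st("left")
def check(s,r,tag,n=0):
    u=np.array([np.cos(YR),np.sin(YR)]); v=np.array([-u[1],u[0]])
    pos=ST[s]-.03*u; env.reach([*pos,.30],q(YR)); cal,p,d=shot("wrist",tag); W=cloud(cal,d); X=W[...,:2]-ST[s]; a,b=X@u,X@v
    m=(d>0)&(p.max(2)<70)&(np.abs(a)<.14)&(np.abs(b)<.035)&(W[...,2]>.05)&(W[...,2]<.13)
    for lo,hi in((-.12,-.06),(-.03,.03),(.06,.12)):
        k=m&(a>lo)&(a<hi); print(" top z",round(np.percentile(W[k][:,2],95),4) if k.any() else None, "n",k.sum())
    t=m&(W[...,2]>np.percentile(W[m][:,2],97)-.008); print("ends",np.round(np.percentile(a[t],[1,99]),4),"mid across",round(np.median(b[t]),4),"expect top",.028+2*r)
E
python3 - <<'E'
from h import *
s=pick_pipe(np.array([.5027,-.1229,np.radians(2.1)]),.045)
shot("wrist","g1")
if s["opening"]>.035: over(3); shot("wrist","g2"); shot("side","s2")
a=np.hstack([cv2.imread(f"pics/{n}.png")[::2,::2] for n in("g1","g2")]); b=cv2.imread("pics/s2.png")[60:300,200:520]; cv2.imwrite("pics/c4.png",np.vstack([a,np.hstack([b,b*0])]))
E
```

```text
t 27.63 tcp [ 0.5031 -0.123   0.075 ] F [-0.  -0.3 -0.4] open 0.0659 gf 0.0 down False
t 27.96 tcp [ 0.503  -0.123   0.0752] F [-1.7  0.6  6.4] open 0.0437 gf 45.7 gripped
t 29.16 tcp [ 0.5022 -0.1228  0.1993] F [ 0.3 -0.1 -1. ] open 0.0435 gf 45.8 lifted
t 30.73 tcp [0.5395 0.2178 0.1998] F [ 0.9 -0.3 -1. ] open 0.0437 gf 45.8 over station 3
```

View pics/c4.png

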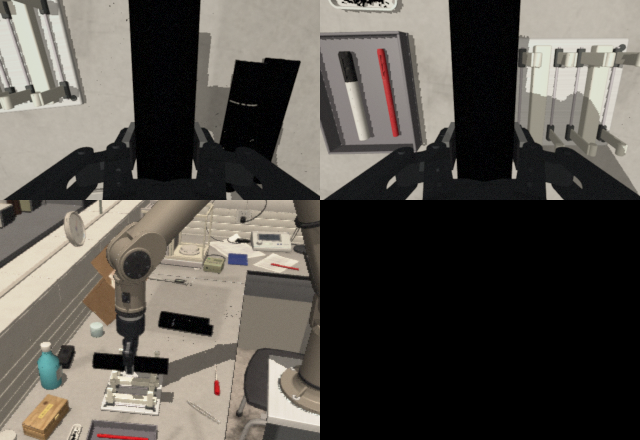

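Pipe 1 is held level over station 3. Now press it.

```bash
python3 - <<'E'
from h import *
press(3,.045)
s=env.get_state(); 
leave(3); check(3,.0225,"k1")
E
```

```text
t 31.51 tcp [0.5396 0.2197 0.1477] F [ 0.4  0.4 -1. ] open 0.0435 gf 45.8 above beads
t 32.83 tcp [0.5391 0.2194 0.1122] F [-1.   1.1 -4. ] open 0.0434 gf 47.2 past jaws False
t 33.44 tcp [0.5395 0.2198 0.1032] F [-1.3 -0.   5.2] open 0.0434 gf 48.0 home True
t 34.73 tcp [0.5389 0.2193 0.2191] F [ 0.6  0.3 -0.3] open 0.0664 gf 0.0 left
 top z 0.074 n 1854
 top z 0.074 n 3378
 top z 0.0739 n 2885
ends [-0.1004  0.1007] mid across -0.0005 expect top 0.073
```

Pipe 1 is home: its top reads level at 74 mm with this camera's +1 mm bias, its ends are at ±100 mm, and it sits 0.5 mm off across. Next I'll locate the touching pair.

```bash
cat >> h.py <<'E'
def pair(g,tag):
    env.reach([g[0]-.03,g[1],.32],q(0.)); cal,p,d=shot("wrist",tag); W=cloud(cal,d)
    m=(d>0)&(p.max(2)<70)&(W[...,2]>.008)&(W[...,2]<.06)&(np.abs(W[...,0]-g[0])<.16)&(np.abs(W[...,1]-g[1])<.14)
    t=(m&(W[...,2]>.037)).astype(np.uint8); k,lab,sta,_=cv2.connectedComponentsWithStats(t); R=[]
    for i in range(1,k):
        if sta[i,4]<400: continue
        P=W[lab==i]; a,b=axis(cv2.minAreaRect(P[:,:2].astype(np.float32))); a,b=(a,b) if a[0]>b[0] else (b,a)
        r=[*((a+b)/2),np.arctan2(a[1]-b[1],a[0]-b[0]),np.linalg.norm(a-b),np.percentile(P[:,2],97)]; R.append(r); print(tag,np.round(r,4),"yawdeg",round(D(r[2]),1))
    return sorted(R,key=lambda r:-r[1])
E
python3 - <<'E'
from h import *
pair((.465,-.27),"q1"); st()
E
```

```text
q1 [ 0.4691 -0.2782 -0.055   0.1885  0.0444] yawdeg -3.2
q1 [ 0.5307 -0.2402 -0.0404  0.0556  0.0424] yawdeg -2.3
q1 [ 0.428  -0.2344 -0.0542  0.1451  0.0425] yawdeg -3.1
t 37.05 tcp [ 0.4358 -0.2688  0.3199] F [0.7 0.6 0.2] open 0.0661 gf 0.0
```

View pics/q1.png

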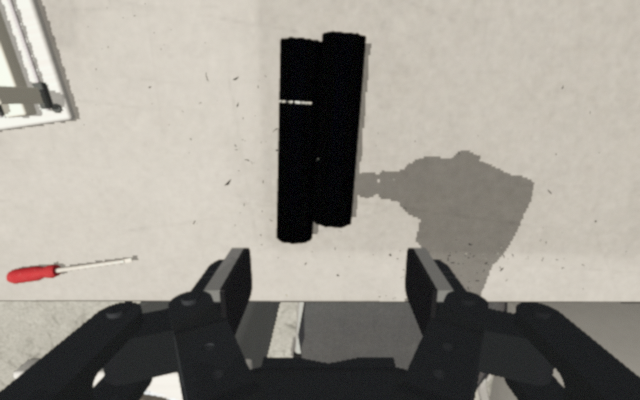

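```bash
python3 - <<'E'
from h import *
env.grip(0.0,40); yaw=-.055; n=np.array([np.sin(yaw),-np.cos(yaw)])  # towards -y
c=np.array([.469,-.278])
for k in range(2):
    a=c-.009*n; env.reach([*a,.15],q(yaw)); hit=env.movel([*a,.112],.03,stop_force=2.5); s=st("touch",hit)
    if not hit: break
    z=s["tcp_pos"][2]; env.movel([*(a+.040*n),z],.05); st("dragged"); env.movel([*(a+.040*n),.16],.15); c=c+.020*n
    if k==0: r=pair((.465,-.28),"q2"); c=np.array(r[-1][:2]); yaw=r[-1][2]
r=pair((.465,-.28),"q3"); st()
E
```

```text
t 39.48 tcp [ 0.4694 -0.2687  0.1149] F [-0.9  1.   5.3] open 0.0001 gf 3.1 touch True
t 40.43 tcp [ 0.4674 -0.3086  0.1149] F [-2.   0.2  3.4] open 0.0001 gf 1.5 dragged
q2 [ 0.468  -0.2963 -0.0535  0.1879  0.0443] yawdeg -3.1
q2 [ 0.5305 -0.2422 -0.0727  0.0557  0.0421] yawdeg -4.2
q2 [ 0.4279 -0.2367 -0.0601  0.1445  0.0424] yawdeg -3.4
t 43.42 tcp [ 0.4684 -0.2872  0.115 ] F [-1.5  0.4  6.3] open 0.0003 gf 3.2 touch True
t 44.38 tcp [ 0.4663 -0.3267  0.1148] F [-0.6 -0.1  0.2] open -0.0002 gf 0.2 dragged
q3 [ 0.4667 -0.3162 -0.0549  0.1883  0.044 ] yawdeg -3.1
q3 [ 0.5303 -0.2423 -0.0644  0.0555  0.042 ] yawdeg -3.7
q3 [ 0.4282 -0.2367 -0.0546  0.1446  0.0425] yawdeg -3.1
t 45.6 tcp [ 0.4344 -0.28    0.3181] F [-0.   0.  -0.8] open -0.0002 gf 0.0
```

```bash
python3 - <<'E'
from h import *
s=pick_pipe(np.array([.4667,-.3160,-.0545]),.043)
if s["opening"]>.035:
    over(2); shot("wrist","g3"); shot("side","s3")
    a=cv2.imread("pics/g3.png"); b=cv2.imread("pics/s3.png")[60:300,200:520]; cv2.imwrite("pics/c5.png",np.hstack([cv2.resize(a,(384,240)),b]))
E
```

```text
t 48.18 tcp [ 0.4671 -0.3162  0.074 ] F [ 0.4 -0.4  0.1] open 0.0659 gf 0.0 down False
t 48.52 tcp [ 0.467  -0.3162  0.0742] F [-0.9  0.3  6.4] open 0.042 gf 45.6 gripped
t 49.73 tcp [ 0.4663 -0.3157  0.1992] F [ 0.5  0.2 -0.6] open 0.0418 gf 45.6 lifted
t 51.73 tcp [0.5508 0.1377 0.1999] F [ 0.   0.3 -0.8] open 0.0419 gf 45.6 over station 2
```

View pics/c5.png

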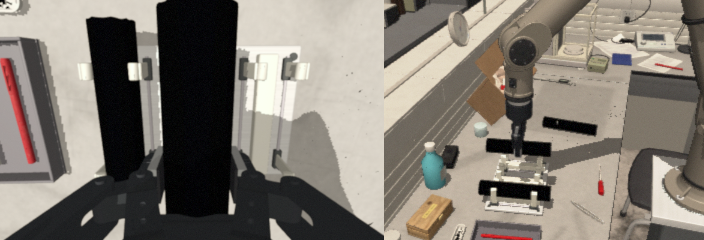

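Pipe 3 is level over station 2 and pipe 1 is seated beside it. I'll press it, check it, then locate pipe 2.

```bash
python3 - <<'E'
from h import *
press(2,.043); leave(2); check(2,.0215,"k2")
o=find_pipe((.457,-.2385),2,"pd"); st()
E
```

```text
t 52.51 tcp [0.551  0.1393 0.1467] F [ 0.7 -0.2 -0.2] open 0.0419 gf 45.6 above beads
t 53.83 tcp [0.5504 0.1388 0.1111] F [-0.1  0.2 -5.6] open 0.0419 gf 47.0 past jaws False
t 54.17 tcp [0.5506 0.1388 0.1085] F [ 0.1 -0.1 -2.9] open 0.0416 gf 47.4 home True
t 55.42 tcp [0.5502 0.1389 0.2192] F [-0.  -0.1 -0.7] open 0.066 gf 0.0 left
 top z 0.0715 n 1388
 top z 0.0715 n 3190
 top z 0.0717 n 2049
ends [-0.0926  0.0915] mid across 0.0004 expect top 0.071
pd mid,yaw,len,top [ 0.4568 -0.2383 -3.3858  0.2034  0.0421] silh mid [ 0.4545 -0.2363  0.0211] len 0.2152
pd mid,yaw,len,top [ 0.4568 -0.2378 -3.4019  0.2031  0.0421] silh mid [ 0.4544 -0.2397  0.0211] len 0.2152
t 57.98 tcp [ 0.4273 -0.2083  0.3002] F [ 0.3 -0.6  0.1] open 0.066 gf 0.0
```

```bash
python3 - <<'E'
from h import *
s=pick_pipe(np.array([.4568,-.2381,np.radians(-3.4)]),.041)
if s["opening"]>.033:
    s=over(1); shot("wrist","g4"); shot("side","s4")
    a=cv2.imread("pics/g4.png"); b=cv2.imread("pics/s4.png")[60:300,200:520]; cv2.imwrite("pics/c6.png",np.hstack([cv2.resize(a,(384,240)),b]))
E
```

```text
t 60.08 tcp [ 0.4571 -0.2383  0.073 ] F [ 0.4  0.1 -0.2] open 0.0663 gf 0.0 down False
t 60.42 tcp [ 0.457  -0.2382  0.0731] F [-1.   1.   6.3] open 0.0395 gf 45.4 gripped
t 61.64 tcp [ 0.4564 -0.2379  0.1993] F [ 0.3 -0.2 -0.9] open 0.0396 gf 45.3 lifted
t 63.05 tcp [0.5619 0.0571 0.1998] F [ 0.9  0.3 -1.5] open 0.0394 gf 45.3 over station 1
```

View pics/c6.png

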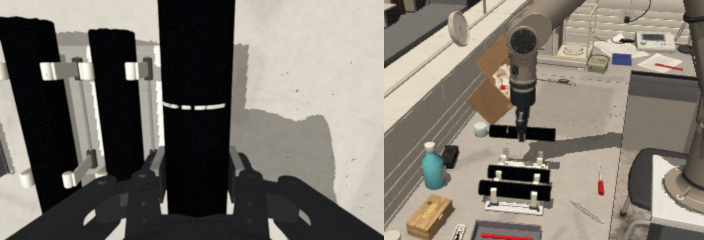

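Pipe 2 is level over station 1, so I'll press it.

```bash
python3 - <<'E'
from h import *
press(1,.041); leave(1)
for s,r in((1,.0205),(2,.0215),(3,.0225)): check(s,r,f"z{s}")
shot("side","s5"); st()
a=cv2.imread("pics/z2.png"); b=cv2.imread("pics/s5.png")[120:360,200:520]; cv2.imwrite("pics/c7.png",np.hstack([cv2.resize(a,(384,240)),b]))
E
```

```text
t 63.84 tcp [0.5626 0.059  0.1457] F [ 0.1  0.8 -1.6] open 0.0396 gf 45.4 above beads
t 65.16 tcp [0.562  0.0589 0.1101] F [ 0.7  0.9 -5.8] open 0.0396 gf 46.4 past jaws False
t 65.78 tcp [0.5626 0.059  0.1012] F [-1.  -0.4  5.6] open 0.0396 gf 47.7 home True
t 67.11 tcp [0.5617 0.0589 0.2191] F [ 0.7  1.  -1. ] open 0.066 gf 0.0 left
 top z 0.0702 n 1487
 top z 0.0698 n 2945
 top z 0.0696 n 2386
ends [-0.0984  0.0996] mid across -0.0005 expect top 0.069
 top z 0.0716 n 1385
 top z 0.0715 n 3221
 top z 0.0716 n 2088
ends [-0.0921  0.0918] mid across 0.0001 expect top 0.071
 top z 0.074 n 1842
 top z 0.074 n 3370
 top z 0.0739 n 2890
ends [-0.1004  0.101 ] mid across -0.0006 expect top 0.073
t 68.58 tcp [0.5103 0.2133 0.2994] F [-0.4 -0.5 -0.2] open 0.066 gf 0.0
```

View pics/c7.png

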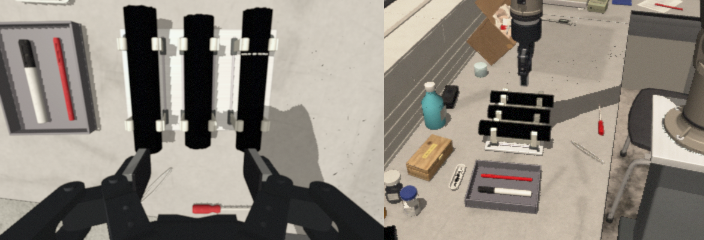

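All three pipes are home: their tops are within 1 mm of the expected heights once the camera bias is allowed for, and they are centred. Both pens lie flat in the tray, and the boat and beaker have not been touched.

```bash
python3 -c "
from h import *
print(job.job_done())"
```

```text
the job is handed in; nothing more can be done
None
```

Both pens found on the rack lie flat in the grey tray, all three black pipes are snapped home and centred in stations of their own, and the job was handed in at about 69 s of robot time.

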